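Gauge a finger gutter on the measuring board

TASK

Set up the long finger gutter on the measuring board so that its length can be read: with your fingertips push it, without lifting it off the board, until its side lies flush along the guide rail and its end is against the fixed stop, and slide the board's cursor along until its jaw meets the gutter's other end. Pick nothing up, and leave everything else on the counter where it is.

Things in the scene. Friction and masses are not known exactly. Their poses are not given: they have to be found in the camera images.
- board: Measuring board fixed to the counter. Origin: under the middle of its base plate, at counter height; x points to the guide rail (away from the robot, give or take 15 degrees), y along the rail to the fixed stop, z up. Grey plate 6 mm thick, from x = -80 to +75 and y = -190 to +190 mm, scale ticks along its near edge. The gutter's origin belongs at x = +34, y = +85 mm in this frame.
- rail_face (a point): Point on the foot of the guide rail's inner face: board x = +50, y = 0, 6 mm above the counter (plate top). The aluminium rail runs along the board's y over its full length, is 18 mm wide and rises to 20 mm above the counter.
- stop_face (a point): Point on the foot of the fixed stop's face, at the rail: board x = +50, y = +140 mm, 6 mm above the counter. The stop is a steel plate across the board, from board x = -62 to +50 mm, 10 mm thick, rising to 40 mm above the counter; its face looks to the board's -y.
- gutter: Long sky-blue finger gutter on the board's plate between cursor and stop: a U-shaped trough, open side down, 110 mm long (its y), 32 mm wide (x), 22 mm high, walls 3 mm, lower 6 mm of the sides upright; two chrome rivet heads on its back up to 25 mm. About 24 g. Origin: middle of its underside, 6 mm above the counter. It starts up to 17 degrees askew to the rail.
- cursor (a joint): Position of the board's sliding cursor in m, growing towards the stop (board's +y). Its measuring face is at board y = -140 mm + this value. Range 0 to 0.26; it starts below 0.04 and meets a gutter that is against the stop at 0.170. It slides stiffly (about 1.5 N) and stays where it is left.
- cursor_back (a point): Middle of the back of the cursor's jaw, board x = 0, 23 mm above the counter: push here to the board's +y. The jaw is a steel plate 8 mm thick across the board, from board x = -50 to +48 mm, 8 to 38 mm above the counter. Behind it (-y) a carriage 44 mm long rides on the rail at board x = +43 to +75 mm, with a slack lock knob on top, up to 49 mm above the counter.
- canister: Amber glass canister with black screw top and chrome rivet posts inside, 72 mm diameter, 101 mm high, standing beyond the rail. Origin: middle of its underside. Leave alone.
- dowel: Round-topped walnut forming dowel standing on end beyond the rail, 32 mm diameter, 116 mm high. Origin: middle of its underside. Leave alone.
- pump_bottle: White pump bottle standing beyond the rail, 62 mm diameter, 133 mm high. Origin: middle of its underside. Leave alone.
- bending_iron: Steel bending iron with black grip, lying between robot and board, 265 mm long, 30 mm wide, 22 mm high. Origin: on the counter under the grip's front end; x points to its steel head (155 mm), the grip runs to -110 mm. Leave alone.
- goniometer: Flat two-armed steel goniometer lying to the robot's right of the board, about 200 mm long, 9 mm high. Origin: under its pivot; x points along its lower arm to 170 mm. Leave alone.
- small_gutter: A short sky-blue gutter, 60 mm long (y), 24 mm wide, 16 mm high, on the counter beyond the stop, to the robot's left of the board. Origin: middle of its underside. Leave alone.
Mind the look-alikes: they are no part of the job. What is shaped like the gutter but green or yellow is not meant.

How it is judged:
At the end, for the whole second after the job is handed in: The long gutter lies flat and still on the board, its side along the rail and its end at the stop (each within 3 mm, within 2 degrees of parallel), and the cursor's jaw is within 3 mm of its place against the gutter's free end (x of gutter in the frame of board between 0.031 and 0.037 m and y of gutter in the frame of board between 0.082 and 0.088 m and z of gutter in the frame of board below 0.009 m and angle between gutter's own z axis and vertical below 0.06 rad and angle between the y axis of gutter and the y axis of board, either way round below 0.035 rad and value of joint cursor between 0.167 and 0.173 m and linear speed of gutter below 0.005 m/s and velocity of joint cursor between -0.005 and 0.005 m/s); the robot touches nothing.
It fails at once if the long gutter is lifted off the board (z of gutter in the frame of board above 0.016 m).
It fails at once if the long gutter is tipped over (angle between gutter's own z axis and vertical above 0.35 rad).
It fails at once if something else on the counter is shifted by more than 10 mm (distance of any of canister, dowel, pump_bottle, bending_iron, goniometer, small_gutter from where it was at the start of the episode above 0.01 m).
It also fails if it takes over 51 s, if anything falls off the work surface, if the arm or the gripper's body presses on something with over 40 N, if the wrist force passes 120 N, or if a joint passes its speed limit or range.

ROBOT

A 6-joint arm with a two-finger parallel gripper is mounted at the origin on the work surface. World frame = base frame: x ahead of the robot, y to its left, z up, the work surface at z = 0. Lengths are in m, angles in rad, forces in N, time in s.
With the tool pointing down it reaches from about 0.35 to 0.975 m from the base axis. Payload 7.1 kg.
Tool frame: the origin (TCP) lies at the very end of the fingers, on their centre line; the grasp point (between the pads) lies 19 mm behind it (pinch_z is the distance from the TCP to the grasp point, in m); z points along the fingers, y is the line along which they close (so a half turn about z gives the same grasp; the last joint's range is limited). The gripper opens to 88 mm and grips with 3 to 60 N. Pads are 20 mm wide; open, the fingers measure 115 mm over their backs; the gripper's body (75 mm by 178 mm) begins 61 mm behind the grasp point.
Start: joints at [-1.24, 0.423, 1.63, -0, 1.089, -0.019], TCP at [0.214, -0.587, 0.223] pointing down, gripper open.
Joint ranges: [-3, 3], [-0.9, 2.11], [0.09, 2.58], [-1.31, 4.45], [0.11, 2.69], [-2.54, 2.54]. Speed limits (rad/s): [2.39, 2.39, 3.01, 3.14, 3.14, 3.14].

INTERFACE

Orientations are given as a unit quaternion [w, x, y, z].
In Python, from rig import get_state, grab_frame, camera_model, close_job, pinch_z gives the robot as it stands. The module is installed in compiled form; this text tells all that it offers.
- The arm moves only by the tool jog_arm, never from a script. Its argument "steps" is a list of rows, each an object of numbers: "grip": the closure, from -1 (fully open) to 1 (shut); "x", "y", "z": the shift along the world's x, y, z in m; "spin": the turn about the world's z in degrees. In form: [{"grip": .., "x": .., "y": .., "z": .., "spin": ..}, ...]. A call has exactly 10 rows; each row is the pose to reach, as a shift and turn from the pose commanded when the call began; what a row does not reach only later rows make up. A row lasts 1/12 s, in which the tool goes at most 41.7 mm and 7.16 degrees, less where a joint would pass 70% of its speed; a pose out of reach is approached as far as the arm can. A call with a gripper value outside its range is refused whole. The fingers move at their own pace and stop on an object; "newtons" is the grip in N (left out, the last holds). Time passes only in rows, so rows that repeat a pose let the fingers close, or fill a call up. It gives the time, the measured TCP pose, the force, the opening and the grip force at its end, in the units of the state.
- get_state(): the state, without advancing time (a new reading comes with each control period).
- grab_frame(name): name is "scene" or "top" or "wrist"; returns the picture (384x512x3 uint8, red, green, blue); there is no depth.
- camera_model(name): a dict with "intrinsics" (3x3 intrinsics, pixels), "k1" (the pictures are not rectified: a ray, as slopes to the right and down, at radius r is drawn at 1 + k1 r^2 times it, then the intrinsics apply), "camera_from_world" (4x4, takes a point from world to camera coordinates). Camera axes: x right, y up, looking along -z (the intrinsics and any distortion apply to the point x, -y, -z); pixel columns grow to the right and rows downward; lengths in m; the calibration is good to about 2 mm. A picture is of the moment at which its call begins: read the wrist's pose just before it. camera_model takes no time and is no camera call; for the wrist camera it gives the pose at the moment of the call.
- close_job(): hands the job in; it is judged then, once.
The state is a dict: "time_s": time; "joint_pos": joint angles; "dq": joint speeds; "effort": joint torques, N m; "ee_pos": TCP position; "orientation": TCP orientation; "force": force on the tool from outside, world axes, zero at the start; "ft_torque": the same for the moment, N m; "gripper_width": finger opening in m; "grip_force": force on a finger pad.
Only numpy, scipy, OpenCV 4.12 (cv2) and the standard library are available. Lean on these libraries where they do the work, as an engineer would, in place of code of your own. Each camera call takes 0.05 s, during which the arm holds its last target. There are 200 camera calls.

## Working session

There is one attempt and no reset: what is moved stays moved. The work goes in short steps, Python scripts to look and compute and a tool call to move; the robot and the scene stay as the last step left them, time stands still between calls to the robot, and variables do not carry over. Pictures are saved under pics/ and viewed, at most 10 in all, crops included, and the job is handed in when it is done.

Besides the shell and the picture viewer there is one more tool, called after "Call:" in YAML: its name, and indented under it one key for each argument. jog_arm: Moves the arm, as the interface text tells. Its arguments: {"type":"object","properties":{"steps":{"type":"array"},"newtons":{"type":"number"}},"required":["steps"]}

```bash
mkdir -p pics; cat > h.py <<'E'
import numpy as np, cv2
from rig import *
def ray(m,u,v):
    K=np.array(m["intrinsics"]);T=np.array(m["camera_from_world"])
    p=cv2.undistortPoints(np.array([[[u,v]]],float),K,np.array([m["k1"],0,0,0.]))[0,0]
    d=T[:3,:3].T@np.array([p[0],-p[1],-1]); c=-T[:3,:3].T@T[:3,3]
    return c,d
def onz(m,u,v,z):
    c,d=ray(m,u,v); return c+d*(z-c[2])/d[2]
def proj(m,P):
    K=np.array(m["intrinsics"]);T=np.array(m["camera_from_world"])
    q=T[:3,:3]@np.array(P)+T[:3,3]; s=np.array([q[0],-q[1]])/-q[2]
    s=s*(1+m["k1"]*(s@s)); return (K@[s[0],s[1],1])[:2]
E
python3 - <<'E'
from h import *
s=get_state();print(s)
for n in("top","scene"):
    m=camera_model(n);print(n,m)
    f=grab_frame(n);np.save(f"pics/{n}0.npy",f);cv2.imwrite(f"pics/{n}0.png",cv2.resize(f[:,:,::-1],(800,600),interpolation=cv2.INTER_CUBIC))
E
```

```text
{'time_s': 0.0, 'joint_pos': array([-1.23998234e+00,  4.23822744e-01,  1.63067981e+00, -2.02828401e-06,
        1.08860777e+00, -1.89859916e-02]), 'dq': array([-0.00113908,  0.00012722,  0.00133603,  0.00078695, -0.00049499,
        0.00056693]), 'effort': array([-6.07721158e-04, -5.44633663e+01, -2.73670828e+01,  6.43523969e-02,
        2.27208214e-02, -1.30715030e-04]), 'ee_pos': array([ 0.2140455, -0.5866149,  0.221917 ]), 'orientation': array([-7.49492471e-04,  9.84743581e-01,  1.74010067e-01, -1.18721743e-04]), 'force': array([-0.33325605, -0.11333935, -0.75510397]), 'ft_torque': array([-0.00030184, -0.01761243, -0.02116304]), 'grip_force': 0.0, 'gripper_width': 0.08792363471282136}
top {'intrinsics': array([[352.17918642,   0.        , 253.6854071 ],
       [  0.        , 352.17918642, 190.04476606],
       [  0.        ,   0.        ,   1.        ]]), 'k1': 0.02369123052214682, 'camera_from_world': array([[-0.02502873, -0.99898336, -0.03749422,  0.02544297],
       [ 0.98190186, -0.03160934,  0.18673397, -0.54364052],
       [-0.1877293 , -0.03214193,  0.98169476, -0.6672217 ],
       [ 0.        ,  0.        ,  0.        ,  1.        ]])}
scene {'intrinsics': array([[379.50269427,   0.        , 254.93665092],
       [  0.        , 379.50269427, 190.70693708],
       [  0.        ,   0.        ,   1.        ]]), 'k1': -0.0026153427211919955, 'camera_from_world': array([[-0.27279474,  0.96202886,  0.00913829,  0.16136964],
       [-0.56659121, -0.16832578,  0.8066231 ,  0.26214808],
       [ 0.77753291,  0.21486487,  0.59099549, -1.28593476],
       [ 0.        ,  0.        ,  0.        ,  1.        ]])}
```

View pics/top0.png

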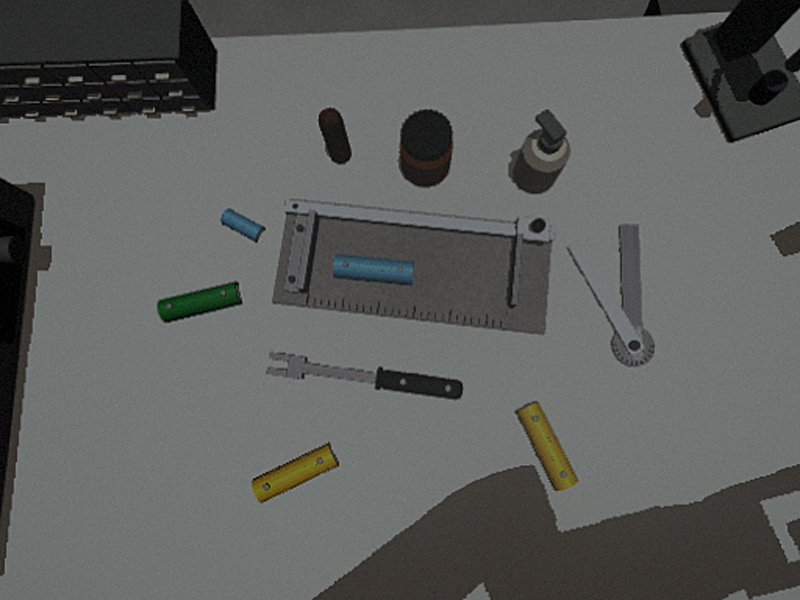

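View pics/scene0.png

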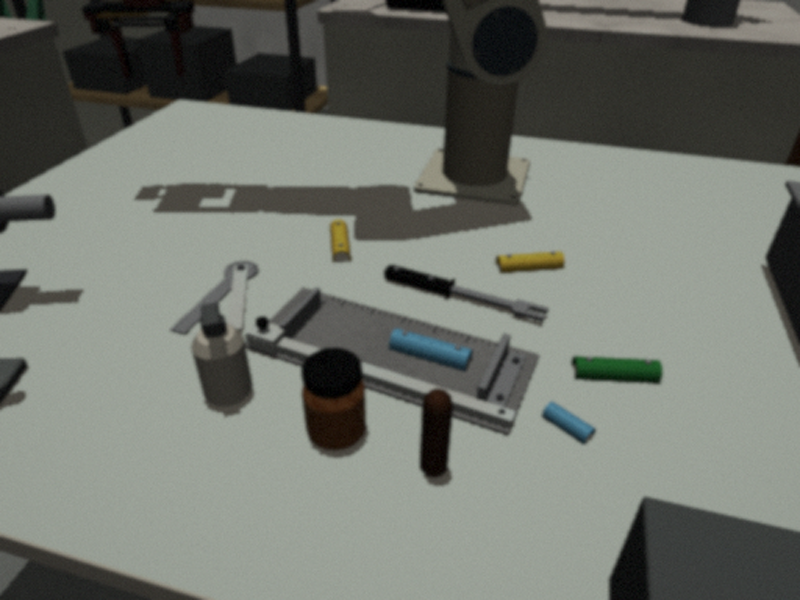

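```bash
python3 - <<'E'
from h import *
f=np.load("pics/top0.npy");m=camera_model("top")
c=f[115:225,135:365]; c=cv2.convertScaleAbs(c,alpha=1.7)
cv2.imwrite("pics/crop1.png",cv2.resize(c[:,:,::-1],None,fx=3.47,fy=3.47,interpolation=cv2.INTER_CUBIC))
hsv=cv2.cvtColor(cv2.GaussianBlur(f,(3,3),0),cv2.COLOR_RGB2HSV)
b=cv2.inRange(hsv,(95,80,40),(115,255,255))
for q in cv2.findContours(b,0,2)[0]:
    if cv2.contourArea(q)<50: continue
    r=cv2.minAreaRect(q);bx=cv2.boxPoints(r);print(r)
    for p in bx: print(p,onz(m,*p,0.02).round(4))
# near plate edge: strongest brightening scanning down
g=cv2.GaussianBlur(cv2.cvtColor(f,cv2.COLOR_RGB2GRAY),(3,3),0).astype(float)
pts=[]
for u in range(182,346,2):
    v0=195+ (u-175)*(213-194)/(349-175)
    col=g[int(v0)-6:int(v0)+8,u]; d=np.diff(col);i=d.argmax()
    if 0<i<len(d)-1: o=(d[i-1]-d[i+1])/(2*(d[i-1]-2*d[i]+d[i+1]))
    else:o=0
    pts.append(onz(m,u,int(v0)-6+i+.5+o,0.004)[:2])
pts=np.array(pts,np.float32)
l=cv2.fitLine(pts,cv2.DIST_HUBER,0,.01,.01).ravel();print("near edge",l,np.degrees(np.arctan2(l[1],l[0])))
E
```

```text
((238.2623748779297, 171.87623596191406), (50.84640121459961, 14.030025482177734), 5.710593223571777)
[212.26733 176.32672] [0.5832 0.0996 0.02  ]
[213.66336 162.36633] [0.6142 0.0964 0.02  ]
[264.25742 167.42575] [ 0.5991 -0.0131  0.02  ]
[262.8614  181.38614] [ 0.5684 -0.0092  0.02  ]
((153.6783447265625, 143.00636291503906), (26.25705909729004, 9.73666000366211), 28.610458374023438)
[139.82166 140.99362] [0.6688 0.2602 0.02  ]
[144.48407 132.44586] [0.6883 0.2504 0.02  ]
[167.53503 145.0191 ] [0.6573 0.1983 0.02  ]
[162.87262 153.56686] [0.6381 0.2082 0.02  ]
near edge [ 0.14674015  0.9891751   0.5216806  -0.00704859] 81.561935
```

View pics/crop1.png

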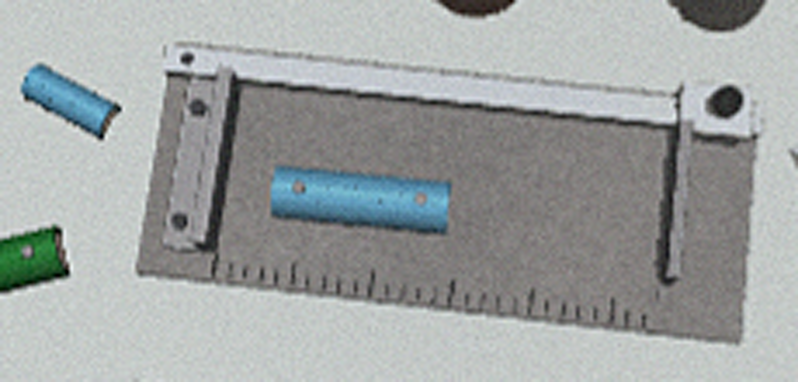

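```bash
cat >> h.py <<'E'
YD=np.array([0.1467,0.9892]);XD=np.array([0.9892,-0.1467])
E
python3 - <<'E'
from h import *
m=camera_model("top")
C=lambda u,v:(135+u/3.47,115+v/3.47)
L=onz(m,*C(137,273),.004)[:2];R=onz(m,*C(742,342),.004)[:2]
d=L-R;print(L,R,np.linalg.norm(d),np.degrees(np.arctan2(d[1],d[0])))
O=(L+R)/2+0.08*XD;print("O",O)
def B(P):return np.array([(P[:2]-O)@XD,(P[:2]-O)@YD]).round(4)
for n,u,v,z in [("rail in top",240,80,.02),("rail in top",675,122,.02),("rail out",200,46,.02),("rail out",670,93,.02),("stop top face",233,72,.04),("stop top face",212,242,.04),("jaw top face",681,123,.038),("jaw top face",664,280,.038),("jaw back",692,122,.038),("jaw back",679,278,.038),("knob",726,102,.049),("g rivet",299,188,.03),("g rivet",421,199,.03)]:
    print(n,B(onz(m,*C(u,v),z)))
for n,u,v,z in [("dowel",340,160,0.0),("canister",426,182,0),("pump",536,188,0),("pump noz",545,120,.13),("can top",426,133,.1),("dow top",329,115,.116)]:
    P=onz(m,u*.64,v*.64,z);print(n,P.round(3),B(P))
for p in [(212.267,176.327),(213.66,162.37),(264.26,167.43),(262.86,181.39)]: print("gut",B(onz(m,*p,.018)))
E
```

```text
[0.55076374 0.18525399] [ 0.49586948 -0.18964465] 0.37889626061296383 81.66970425191421
O [ 0.60245261 -0.01393133]
rail in top [0.0479 0.1397]
rail in top [ 0.0505 -0.1351]
rail out [0.0676 0.1686]
rail out [ 0.0689 -0.1305]
stop top face [0.0461 0.1402]
stop top face [-0.0616  0.1369]
jaw top face [ 0.0443 -0.1362]
jaw top face [-0.0532 -0.1342]
jaw back [ 0.0457 -0.1427]
jaw back [-0.051  -0.1428]
knob [ 0.0567 -0.1599]
g rivet [-0.0201  0.0909]
g rivet [-0.0186  0.0154]
dowel [0.762 0.09  0.   ] [0.1429 0.1259]
canister [ 0.723 -0.036  0.   ] [ 0.1223 -0.004 ]
pump [ 0.707 -0.193  0.   ] [ 0.1298 -0.1621]
pump noz [ 0.743 -0.179  0.13 ] [ 0.163 -0.143]
can top [ 0.748 -0.035  0.1  ] [0.1471 0.0004]
dow top [0.77  0.087 0.116] [0.1505 0.1248]
gut [-0.0353  0.1098]
gut [-0.004   0.1113]
gut [-0.0029  0.0004]
gut [-0.0339 -0.0002]
```

Call:
jog_arm:
  steps:
    - {"grip": 1, "x": 0.02, "y": 0.03, "z": 0, "spin": -6}
    - {"grip": 1, "x": 0.04, "y": 0.06, "z": 0, "spin": -12}
    - {"grip": 1, "x": 0.06, "y": 0.09, "z": 0, "spin": -18}
    - {"grip": 1, "x": 0.08, "y": 0.12, "z": 0, "spin": -24}
    - {"grip": 1, "x": 0.1, "y": 0.15, "z": 0, "spin": -28.2}
    - {"grip": 1, "x": 0.12, "y": 0.18, "z": 0, "spin": -28.2}
    - {"grip": 1, "x": 0.14, "y": 0.21, "z": 0, "spin": -28.2}
    - {"grip": 1, "x": 0.16, "y": 0.24, "z": 0, "spin": -28.2}
    - {"grip": 1, "x": 0.18, "y": 0.27, "z": 0, "spin": -28.2}
    - {"grip": 1, "x": 0.2, "y": 0.3, "z": 0, "spin": -28.2}
  newtons: 20

```text
time_s: 0.93
ee_pos: [0.4147, -0.2854, 0.2225]
orientation: [-0.0, 0.997, -0.071, -0.0]
force: [0.8, -1.0, 0.1]
gripper_width: 0.0244
grip_force: 0.0
```

Call:
jog_arm:
  steps:
    - {"grip": 1, "x": 0.02, "y": 0.03, "z": 0, "spin": 0}
    - {"grip": 1, "x": 0.04, "y": 0.06, "z": 0, "spin": 0}
    - {"grip": 1, "x": 0.06, "y": 0.09, "z": 0, "spin": 0}
    - {"grip": 1, "x": 0.08, "y": 0.12, "z": 0, "spin": 0}
    - {"grip": 1, "x": 0.1, "y": 0.15, "z": 0, "spin": 0}
    - {"grip": 1, "x": 0.12, "y": 0.18, "z": 0, "spin": 0}
    - {"grip": 1, "x": 0.14, "y": 0.21, "z": 0, "spin": 0}
    - {"grip": 1, "x": 0.165, "y": 0.241, "z": 0, "spin": 0}
    - {"grip": 1, "x": 0.165, "y": 0.241, "z": 0, "spin": 0}
    - {"grip": 1, "x": 0.165, "y": 0.241, "z": 0, "spin": 0}

```text
time_s: 1.77
ee_pos: [0.5797, -0.0445, 0.2221]
orientation: [0.0, 0.998, -0.069, -0.0]
force: [0.3, -0.8, -0.8]
gripper_width: 0.0008
grip_force: 0.0
```

```bash
python3 - <<'E'
from h import *
m=camera_model("wrist");f=grab_frame("wrist");np.save("pics/w1.npy",f)
T=np.array(m["camera_from_world"]);print((-T[:3,:3].T@T[:3,3]).round(3))
g=cv2.convertScaleAbs(f[:,:,::-1],alpha=1.3)
cv2.imwrite("pics/w1.png",cv2.resize(g,(800,600)))
E
```

```text
[ 0.658 -0.054  0.383]
```

View pics/w1.png

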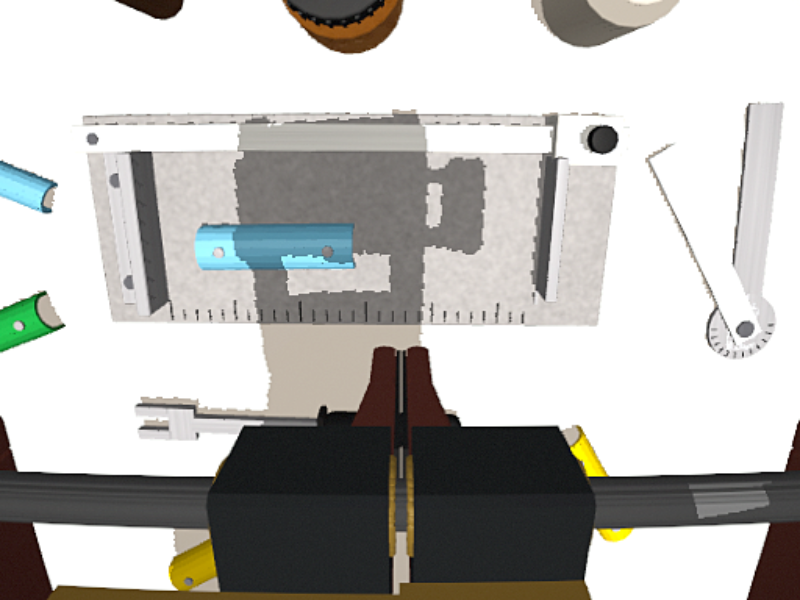

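```bash
python3 - <<'E'
from h import *
m=camera_model("wrist")
O=np.array([.6025,-.0139]);XD=np.array([0.9898,-0.1426]);YD=np.array([0.1426,0.9898])
s=get_state()['ee_pos'];P=lambda P:(np.array([(P[:2]-O)@XD,(P[:2]-O)@YD])*1e3).round(1)
print("tcp",P(s))
for n,u,v,z in [("corner L",112,321,.004),("corner R",599,325,.004),("rail foot",170,153,.006),("rail foot",530,155,.006),("rail top out",240,123,.02),("rail top out",540,125,.02),("stop foot",168,297,.006),("tick",171,320,.006),("jaw back top",569,160,.038),("jaw back top",556,300,.038),("gut end",355,268,.01),("gut end",353,226,.02),("gut L",200,268,.01),("gut near",290,270,.008),("gut L",200,225,.02)]:
    print(n,P(onz(m,u*.64,v*.64,z)))
E
```

```text
tcp [-18.9 -34.8]
corner L [-81.4 192.2]
corner R [ -83.6 -188.1]
rail foot [ 45.8 129.1]
rail foot [  44.2 -124.2]
rail top out [65.3 73.4]
rail top out [  64.4 -126.3]
stop foot [-60.9 143.4]
tick [-79.6 143.5]
jaw back top [  42.7 -142.1]
jaw back top [ -52.1 -141.7]
gut end [-36.9  -0.4]
gut end [-4.1 -0.5]
gut L [-37.  114.5]
gut near [-39.   47.9]
gut L [ -3.2 107.2]
```

Call:
jog_arm:
  steps:
    - {"grip": 1, "x": 0, "y": 0, "z": -0.03, "spin": 0}
    - {"grip": 1, "x": 0, "y": 0, "z": -0.06, "spin": 0}
    - {"grip": 1, "x": 0, "y": 0, "z": -0.09, "spin": 0}
    - {"grip": 1, "x": 0, "y": 0, "z": -0.12, "spin": 0}
    - {"grip": 1, "x": 0, "y": 0, "z": -0.15, "spin": 0}
    - {"grip": 1, "x": 0, "y": 0, "z": -0.175, "spin": 0}
    - {"grip": 1, "x": 0, "y": 0, "z": -0.195, "spin": 0}
    - {"grip": 1, "x": 0, "y": 0, "z": -0.205, "spin": 0}
    - {"grip": 1, "x": 0, "y": 0, "z": -0.212, "spin": 0}
    - {"grip": 1, "x": 0, "y": 0, "z": -0.212, "spin": 0}

```text
time_s: 2.65
ee_pos: [0.5782, -0.0469, 0.0099]
orientation: [0.0, 0.997, -0.072, -0.001]
force: [-0.1, 0.6, -0.0]
gripper_width: 0.0005
grip_force: 0.0
```

Call:
jog_arm:
  steps:
    - {"grip": 1, "x": 0.0006, "y": 0.004, "z": 0, "spin": 0}
    - {"grip": 1, "x": 0.0011, "y": 0.008, "z": 0, "spin": 0}
    - {"grip": 1, "x": 0.0017, "y": 0.012, "z": 0, "spin": 0}
    - {"grip": 1, "x": 0.0023, "y": 0.016, "z": 0, "spin": 0}
    - {"grip": 1, "x": 0.0029, "y": 0.02, "z": 0, "spin": 0}
    - {"grip": 1, "x": 0.0034, "y": 0.024, "z": 0, "spin": 0}
    - {"grip": 1, "x": 0.004, "y": 0.028, "z": 0, "spin": 0}
    - {"grip": 1, "x": 0.0046, "y": 0.032, "z": 0, "spin": 0}
    - {"grip": 1, "x": 0.0052, "y": 0.036, "z": 0, "spin": 0}
    - {"grip": 1, "x": 0.0058, "y": 0.04, "z": 0, "spin": 0}

```text
time_s: 3.48
ee_pos: [0.5851, -0.0057, 0.0107]
orientation: [0.0, 0.997, -0.071, -0.0]
force: [-1.0, -1.0, -0.7]
gripper_width: 0.0007
grip_force: 0.2
```

Call:
jog_arm:
  steps:
    - {"grip": 1, "x": 0.0003, "y": 0.002, "z": 0, "spin": 0}
    - {"grip": 1, "x": 0.0006, "y": 0.004, "z": 0, "spin": 0}
    - {"grip": 1, "x": 0.0009, "y": 0.006, "z": 0, "spin": 0}
    - {"grip": 1, "x": 0.0011, "y": 0.0075, "z": 0, "spin": 0}
    - {"grip": 1, "x": 0.0013, "y": 0.0085, "z": 0, "spin": 0}
    - {"grip": 1, "x": 0.0013, "y": 0.0095, "z": 0, "spin": 0}
    - {"grip": 1, "x": 0.0014, "y": 0.01, "z": 0, "spin": 0}
    - {"grip": 1, "x": 0.0014, "y": 0.01, "z": 0, "spin": 0}
    - {"grip": 1, "x": 0.0014, "y": 0.01, "z": 0, "spin": 0}
    - {"grip": 1, "x": 0.0014, "y": 0.01, "z": 0, "spin": 0}

```text
time_s: 4.32
ee_pos: [0.5864, 0.0038, 0.0107]
orientation: [-0.0, 0.997, -0.071, -0.0]
force: [0.6, -1.0, 0.3]
gripper_width: 0.0004
grip_force: 0.0
```

```bash
cat > look.py <<'E'
import sys
from h import *
n=sys.argv[1]
m=camera_model("wrist");f=grab_frame("wrist")
g=cv2.convertScaleAbs(f[:,:,::-1],alpha=1.2);cv2.imwrite(f"pics/{n}.png",cv2.resize(g,(800,600)))
s=get_state();O=np.array([.6025,-.0139]);XD=np.array([0.9898,-0.1426]);YD=np.array([0.1426,0.9898])
p=s['ee_pos'][:2]-O;print(s['time_s'],s['ee_pos'],"board",p@XD,p@YD,s['force'])
E
python3 look.py w2
```

```text
4.3667 [0.58638989 0.00380727 0.01066998] board -0.01847084849038962 0.01522935503174752 [ 0.1131523  -0.45608977 -0.16758451]
```

View pics/w2.png

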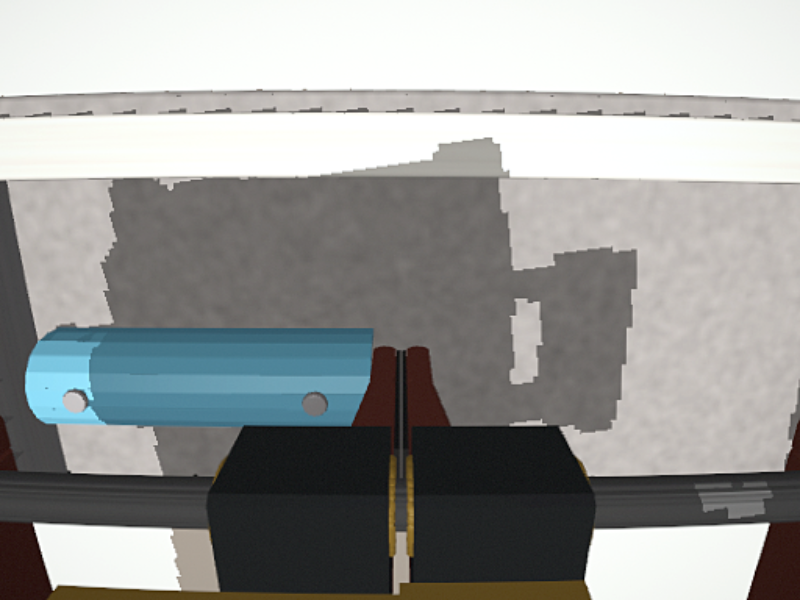

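Call:
jog_arm:
  steps:
    - {"grip": 1, "x": 0.0003, "y": 0.002, "z": 0, "spin": 0}
    - {"grip": 1, "x": 0.0006, "y": 0.004, "z": 0, "spin": 0}
    - {"grip": 1, "x": 0.0007, "y": 0.005, "z": 0, "spin": 0}
    - {"grip": 1, "x": 0.0007, "y": 0.005, "z": 0, "spin": 0}
    - {"grip": 1, "x": 0.0007, "y": 0.005, "z": 0, "spin": 0}
    - {"grip": 1, "x": 0.0007, "y": 0.005, "z": 0, "spin": 0}
    - {"grip": 1, "x": 0.0007, "y": 0.005, "z": 0, "spin": 0}
    - {"grip": 1, "x": 0.0007, "y": 0.005, "z": 0, "spin": 0}
    - {"grip": 1, "x": 0.0007, "y": 0.005, "z": 0, "spin": 0}
    - {"grip": 1, "x": 0.0007, "y": 0.005, "z": 0, "spin": 0}

```text
time_s: 5.2
ee_pos: [0.5871, 0.0088, 0.0107]
orientation: [-0.0, 0.997, -0.071, 0.0]
force: [0.2, -0.2, 0.3]
gripper_width: 0.0003
grip_force: 0.0
```

Call:
jog_arm:
  steps:
    - {"grip": 1, "x": 0.0001, "y": 0.001, "z": 0, "spin": 0}
    - {"grip": 1, "x": 0.0002, "y": 0.0015, "z": 0, "spin": 0}
    - {"grip": 1, "x": 0.0002, "y": 0.0015, "z": 0, "spin": 0}
    - {"grip": 1, "x": 0.0002, "y": 0.0015, "z": 0, "spin": 0}
    - {"grip": 1, "x": 0.0002, "y": 0.0015, "z": 0, "spin": 0}
    - {"grip": 1, "x": 0.0002, "y": 0.0015, "z": 0, "spin": 0}
    - {"grip": 1, "x": 0.0002, "y": 0.0015, "z": 0, "spin": 0}
    - {"grip": 1, "x": 0.0002, "y": 0.0015, "z": 0, "spin": 0}
    - {"grip": 1, "x": 0.0002, "y": 0.0015, "z": 0, "spin": 0}
    - {"grip": 1, "x": 0.0002, "y": 0.0015, "z": 0, "spin": 0}

```text
time_s: 6.03
ee_pos: [0.5873, 0.0104, 0.0107]
orientation: [0.0, 0.997, -0.071, -0.0]
force: [0.2, 0.4, -0.4]
gripper_width: 0.0004
grip_force: 0.0
```

Call:
jog_arm:
  steps:
    - {"grip": 1, "x": 0.0001, "y": 0.001, "z": 0, "spin": 0}
    - {"grip": 1, "x": 0.0002, "y": 0.0015, "z": 0, "spin": 0}
    - {"grip": 1, "x": 0.0002, "y": 0.0015, "z": 0, "spin": 0}
    - {"grip": 1, "x": 0.0002, "y": 0.0015, "z": 0, "spin": 0}
    - {"grip": 1, "x": 0.0002, "y": 0.0015, "z": 0, "spin": 0}
    - {"grip": 1, "x": 0.0002, "y": 0.0015, "z": 0, "spin": 0}
    - {"grip": 1, "x": 0.0002, "y": 0.0015, "z": 0, "spin": 0}
    - {"grip": 1, "x": 0.0002, "y": 0.0015, "z": 0, "spin": 0}
    - {"grip": 1, "x": 0.0002, "y": 0.0015, "z": 0, "spin": 0}
    - {"grip": 1, "x": 0.0002, "y": 0.0015, "z": 0, "spin": 0}

```text
time_s: 6.87
ee_pos: [0.5875, 0.0119, 0.0107]
orientation: [-0.0, 0.997, -0.071, 0.0]
force: [-0.4, 0.4, 0.4]
gripper_width: 0.0005
grip_force: 0.0
```

Call:
jog_arm:
  steps:
    - {"grip": 1, "x": 0.0001, "y": 0.001, "z": 0, "spin": 0}
    - {"grip": 1, "x": 0.0002, "y": 0.0015, "z": 0, "spin": 0}
    - {"grip": 1, "x": 0.0002, "y": 0.0015, "z": 0, "spin": 0}
    - {"grip": 1, "x": 0.0002, "y": 0.0015, "z": 0, "spin": 0}
    - {"grip": 1, "x": 0.0002, "y": 0.0015, "z": 0, "spin": 0}
    - {"grip": 1, "x": 0.0002, "y": 0.0015, "z": 0, "spin": 0}
    - {"grip": 1, "x": 0.0002, "y": 0.0015, "z": 0, "spin": 0}
    - {"grip": 1, "x": 0.0002, "y": 0.0015, "z": 0, "spin": 0}
    - {"grip": 1, "x": 0.0002, "y": 0.0015, "z": 0, "spin": 0}
    - {"grip": 1, "x": 0.0002, "y": 0.0015, "z": 0, "spin": 0}

```text
time_s: 7.7
ee_pos: [0.5873, 0.0122, 0.0107]
orientation: [0.001, 0.997, -0.071, -0.0]
force: [-1.3, -7.0, 1.8]
gripper_width: 0.0004
grip_force: 3.7
```

Call:
jog_arm:
  steps:
    - {"grip": 1, "x": -0.001, "y": -0.008, "z": 0, "spin": 0}
    - {"grip": 1, "x": -0.001, "y": -0.008, "z": 0.03, "spin": 0}
    - {"grip": 1, "x": -0.001, "y": -0.008, "z": 0.06, "spin": 0}
    - {"grip": 1, "x": -0.015, "y": 0.02, "z": 0.07, "spin": 0}
    - {"grip": -0.14, "x": -0.036, "y": 0.045, "z": 0.07, "spin": 0}
    - {"grip": -0.14, "x": -0.036, "y": 0.066, "z": 0.07, "spin": 0}
    - {"grip": -0.14, "x": -0.036, "y": 0.066, "z": 0.05, "spin": 0}
    - {"grip": -0.14, "x": -0.036, "y": 0.066, "z": 0.03, "spin": 0}
    - {"grip": -0.14, "x": -0.036, "y": 0.066, "z": 0.01, "spin": 0}
    - {"grip": -0.14, "x": -0.036, "y": 0.066, "z": -0.001, "spin": 0}

```text
time_s: 8.53
ee_pos: [0.5508, 0.0793, 0.008]
orientation: [0.0, 0.997, -0.071, -0.001]
force: [-0.2, -0.7, -0.3]
gripper_width: 0.037
grip_force: 0.0
```

```bash
python3 look.py w3
```

```text
8.5833 [0.54984373 0.07905136 0.00673616] board -0.06537404104792753 0.08449447065590517 [-0.54846187  0.64516711 -1.68644378]
```

View pics/w3.png

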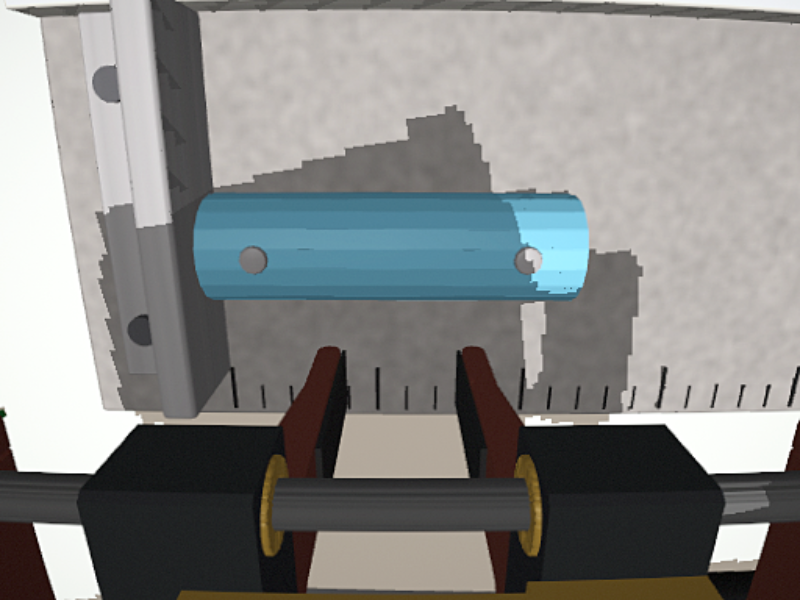

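Call:
jog_arm:
  steps:
    - {"grip": -0.14, "x": 0, "y": 0, "z": 0.003, "spin": 0}
    - {"grip": -0.14, "x": 0.005, "y": -0.0007, "z": 0.003, "spin": 0}
    - {"grip": -0.14, "x": 0.01, "y": -0.0014, "z": 0.003, "spin": 0}
    - {"grip": -0.14, "x": 0.014, "y": -0.002, "z": 0.003, "spin": 0}
    - {"grip": -0.14, "x": 0.018, "y": -0.0026, "z": 0.003, "spin": 0}
    - {"grip": -0.14, "x": 0.022, "y": -0.0032, "z": 0.003, "spin": 0}
    - {"grip": -0.14, "x": 0.026, "y": -0.0037, "z": 0.003, "spin": 0}
    - {"grip": -0.14, "x": 0.03, "y": -0.0043, "z": 0.003, "spin": 0}
    - {"grip": -0.14, "x": 0.034, "y": -0.0049, "z": 0.003, "spin": 0}
    - {"grip": -0.14, "x": 0.038, "y": -0.0055, "z": 0.003, "spin": 0}

```text
time_s: 9.42
ee_pos: [0.5899, 0.0738, 0.0127]
orientation: [0.0, 0.997, -0.071, -0.0]
force: [-1.2, 1.1, 0.8]
gripper_width: 0.0501
grip_force: 0.5
```

Call:
jog_arm:
  steps:
    - {"grip": -0.14, "x": 0.003, "y": -0.0004, "z": 0, "spin": 0}
    - {"grip": -0.14, "x": 0.006, "y": -0.0009, "z": 0, "spin": 0}
    - {"grip": -0.14, "x": 0.009, "y": -0.0013, "z": 0, "spin": 0}
    - {"grip": -0.14, "x": 0.012, "y": -0.0017, "z": 0, "spin": 0}
    - {"grip": -0.14, "x": 0.015, "y": -0.0022, "z": 0, "spin": 0}
    - {"grip": -0.14, "x": 0.018, "y": -0.0026, "z": 0, "spin": 0}
    - {"grip": -0.14, "x": 0.021, "y": -0.003, "z": 0, "spin": 0}
    - {"grip": -0.14, "x": 0.024, "y": -0.0035, "z": 0, "spin": 0}
    - {"grip": -0.14, "x": 0.025, "y": -0.0036, "z": 0, "spin": 0}
    - {"grip": -0.14, "x": 0.025, "y": -0.0036, "z": 0, "spin": 0}

```text
time_s: 10.25
ee_pos: [0.6152, 0.0702, 0.0126]
orientation: [-0.0, 0.997, -0.071, 0.0]
force: [-0.3, 0.0, -0.0]
gripper_width: 0.0504
grip_force: 0.0
```

```bash
python3 look.py w4
```

```text
10.3 [0.6150262  0.0702501  0.01262676] board 0.0003986236706626871 0.08507800756290544 [-0.22811399 -0.1328687   0.20725453]
```

View pics/w4.png

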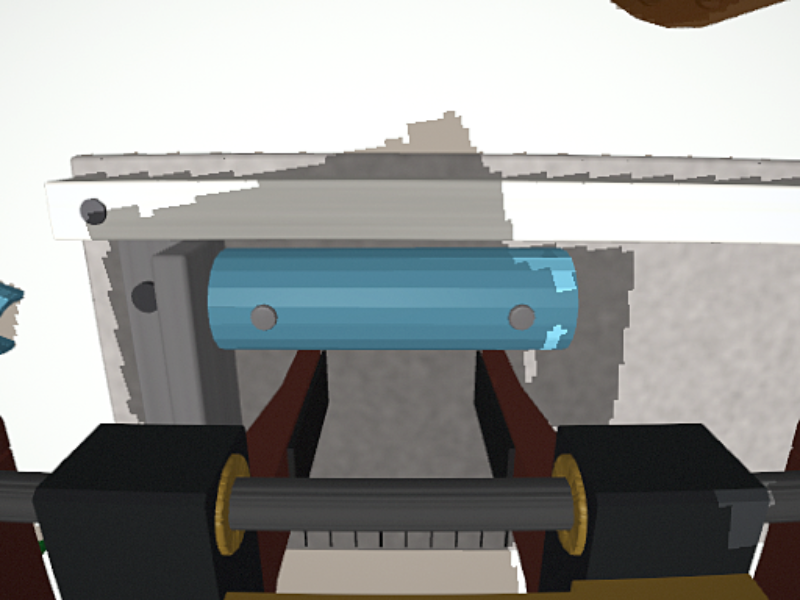

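Call:
jog_arm:
  steps:
    - {"grip": -0.14, "x": 0.002, "y": -0.0003, "z": -0.002, "spin": 0}
    - {"grip": -0.14, "x": 0.004, "y": -0.0006, "z": -0.002, "spin": 0}
    - {"grip": -0.14, "x": 0.005, "y": -0.0007, "z": -0.002, "spin": 0}
    - {"grip": -0.14, "x": 0.006, "y": -0.0009, "z": -0.002, "spin": 0}
    - {"grip": -0.14, "x": 0.006, "y": -0.0009, "z": -0.002, "spin": 0}
    - {"grip": -0.14, "x": 0.006, "y": -0.0009, "z": -0.002, "spin": 0}
    - {"grip": -0.14, "x": 0.006, "y": -0.0009, "z": -0.002, "spin": 0}
    - {"grip": -0.14, "x": 0.006, "y": -0.0009, "z": -0.002, "spin": 0}
    - {"grip": -0.14, "x": 0.006, "y": -0.0009, "z": -0.002, "spin": 0}
    - {"grip": -0.14, "x": 0.006, "y": -0.0009, "z": -0.002, "spin": 0}

```text
time_s: 11.13
ee_pos: [0.6202, 0.0695, 0.0105]
orientation: [-0.0, 0.997, -0.071, -0.0]
force: [-3.8, 1.9, -0.7]
gripper_width: 0.0498
grip_force: 1.9
```

Call:
jog_arm:
  steps:
    - {"grip": -0.14, "x": 0.001, "y": -0.0001, "z": 0, "spin": 0}
    - {"grip": -0.14, "x": 0.0015, "y": -0.0002, "z": 0, "spin": 0}
    - {"grip": -0.14, "x": 0.0015, "y": -0.0002, "z": 0, "spin": 0}
    - {"grip": -0.14, "x": 0.0015, "y": -0.0002, "z": 0, "spin": 0}
    - {"grip": -0.14, "x": 0.0015, "y": -0.0002, "z": 0, "spin": 0}
    - {"grip": -0.14, "x": 0.0015, "y": -0.0002, "z": 0, "spin": 0}
    - {"grip": -0.14, "x": 0.0015, "y": -0.0002, "z": 0, "spin": 0}
    - {"grip": -0.14, "x": 0.0015, "y": -0.0002, "z": 0, "spin": 0}
    - {"grip": -0.14, "x": 0.0015, "y": -0.0002, "z": 0, "spin": 0}
    - {"grip": -0.14, "x": 0.0015, "y": -0.0002, "z": 0, "spin": 0}

```text
time_s: 11.97
ee_pos: [0.6203, 0.0694, 0.0104]
orientation: [0.0, 0.997, -0.071, -0.002]
force: [-7.8, 3.9, 3.1]
gripper_width: 0.0499
grip_force: 4.1
```

Call:
jog_arm:
  steps:
    - {"grip": -0.14, "x": -0.008, "y": 0.001, "z": 0, "spin": 0}
    - {"grip": -0.14, "x": -0.02, "y": 0.003, "z": 0.005, "spin": 0}
    - {"grip": 0.5, "x": -0.02, "y": 0.003, "z": 0.035, "spin": 0}
    - {"grip": 1, "x": -0.02, "y": 0.003, "z": 0.07, "spin": 0}
    - {"grip": 1, "x": -0.025, "y": -0.025, "z": 0.085, "spin": 0}
    - {"grip": 1, "x": -0.03, "y": -0.06, "z": 0.085, "spin": 0}
    - {"grip": 1, "x": -0.035, "y": -0.095, "z": 0.085, "spin": 0}
    - {"grip": 1, "x": -0.04, "y": -0.13, "z": 0.085, "spin": 0}
    - {"grip": 1, "x": -0.045, "y": -0.165, "z": 0.085, "spin": 0}
    - {"grip": 1, "x": -0.047, "y": -0.2, "z": 0.085, "spin": 0}

```text
time_s: 12.8
ee_pos: [0.5752, -0.1329, 0.0963]
orientation: [0.0, 0.997, -0.071, 0.001]
force: [0.4, 0.1, -0.6]
gripper_width: 0.0019
grip_force: 0.0
```

Call:
jog_arm:
  steps:
    - {"grip": 1, "x": -0.001, "y": -0.03, "z": 0, "spin": 0}
    - {"grip": 1, "x": -0.002, "y": -0.051, "z": 0, "spin": 0}
    - {"grip": 1, "x": -0.002, "y": -0.051, "z": 0, "spin": 0}
    - {"grip": 1, "x": -0.002, "y": -0.051, "z": -0.025, "spin": 0}
    - {"grip": 1, "x": -0.002, "y": -0.051, "z": -0.05, "spin": 0}
    - {"grip": 1, "x": -0.002, "y": -0.051, "z": -0.07, "spin": 0}
    - {"grip": 1, "x": -0.002, "y": -0.051, "z": -0.08, "spin": 0}
    - {"grip": 1, "x": -0.002, "y": -0.051, "z": -0.082, "spin": 0}
    - {"grip": 1, "x": -0.002, "y": -0.051, "z": -0.082, "spin": 0}
    - {"grip": 1, "x": -0.002, "y": -0.051, "z": -0.082, "spin": 0}

```text
time_s: 13.63
ee_pos: [0.5741, -0.1818, 0.0146]
orientation: [0.0, 0.997, -0.071, 0.001]
force: [-0.6, 1.0, -0.5]
gripper_width: 0.0005
grip_force: 0.0
```

```bash
python3 look.py w5
```

```text
13.6833 [ 0.57428454 -0.18193317  0.01491699] board -0.003966133967685558 -0.17034275587242986 [ 0.05795519 -0.25017238  0.44521748]
```

View pics/w5.png

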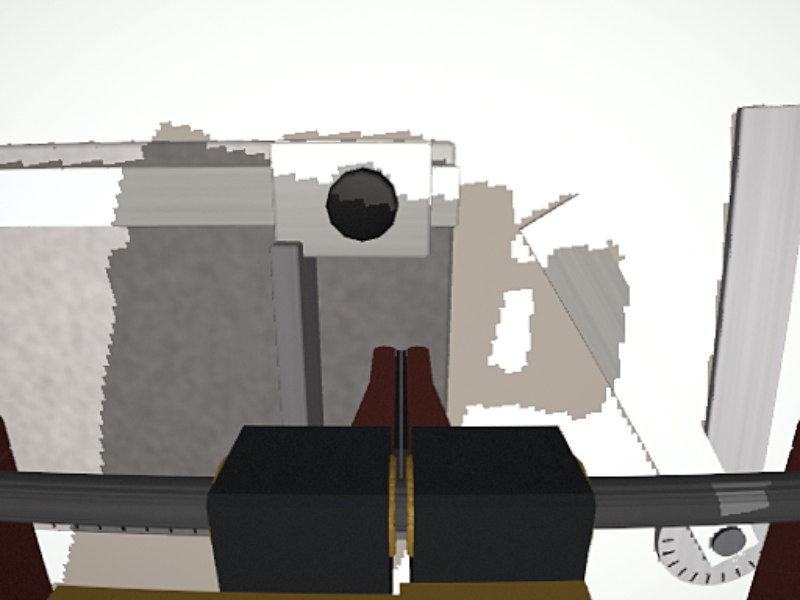

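Call:
jog_arm:
  steps:
    - {"grip": 1, "x": 0.0009, "y": 0.006, "z": 0, "spin": 0}
    - {"grip": 1, "x": 0.0017, "y": 0.012, "z": 0, "spin": 0}
    - {"grip": 1, "x": 0.0026, "y": 0.018, "z": 0, "spin": 0}
    - {"grip": 1, "x": 0.0035, "y": 0.024, "z": 0, "spin": 0}
    - {"grip": 1, "x": 0.0043, "y": 0.03, "z": 0, "spin": 0}
    - {"grip": 1, "x": 0.0052, "y": 0.036, "z": 0, "spin": 0}
    - {"grip": 1, "x": 0.006, "y": 0.042, "z": 0, "spin": 0}
    - {"grip": 1, "x": 0.0069, "y": 0.048, "z": 0, "spin": 0}
    - {"grip": 1, "x": 0.0078, "y": 0.054, "z": 0, "spin": 0}
    - {"grip": 1, "x": 0.0086, "y": 0.06, "z": 0, "spin": 0}

```text
time_s: 14.52
ee_pos: [0.5821, -0.1212, 0.0137]
orientation: [0.0, 0.997, -0.071, 0.0]
force: [0.6, -1.5, 1.6]
gripper_width: 0.0005
grip_force: 0.8
```

Call:
jog_arm:
  steps:
    - {"grip": 1, "x": 0.0009, "y": 0.006, "z": 0, "spin": 0}
    - {"grip": 1, "x": 0.0017, "y": 0.012, "z": 0, "spin": 0}
    - {"grip": 1, "x": 0.0026, "y": 0.018, "z": 0, "spin": 0}
    - {"grip": 1, "x": 0.0035, "y": 0.024, "z": 0, "spin": 0}
    - {"grip": 1, "x": 0.0043, "y": 0.03, "z": 0, "spin": 0}
    - {"grip": 1, "x": 0.0052, "y": 0.036, "z": 0, "spin": 0}
    - {"grip": 1, "x": 0.006, "y": 0.042, "z": 0, "spin": 0}
    - {"grip": 1, "x": 0.0069, "y": 0.048, "z": 0, "spin": 0}
    - {"grip": 1, "x": 0.0078, "y": 0.054, "z": 0, "spin": 0}
    - {"grip": 1, "x": 0.0086, "y": 0.06, "z": 0, "spin": 0}

```text
time_s: 15.35
ee_pos: [0.5904, -0.0612, 0.0136]
orientation: [0.0, 0.997, -0.071, -0.0]
force: [0.8, -1.4, -0.2]
gripper_width: 0.0002
grip_force: 0.8
```

Call:
jog_arm:
  steps:
    - {"grip": 1, "x": 0.0009, "y": 0.006, "z": 0, "spin": 0}
    - {"grip": 1, "x": 0.0017, "y": 0.012, "z": 0, "spin": 0}
    - {"grip": 1, "x": 0.0026, "y": 0.018, "z": 0, "spin": 0}
    - {"grip": 1, "x": 0.0035, "y": 0.024, "z": 0, "spin": 0}
    - {"grip": 1, "x": 0.0043, "y": 0.03, "z": 0, "spin": 0}
    - {"grip": 1, "x": 0.0052, "y": 0.036, "z": 0, "spin": 0}
    - {"grip": 1, "x": 0.0058, "y": 0.04, "z": 0, "spin": 0}
    - {"grip": 1, "x": 0.0063, "y": 0.044, "z": 0, "spin": 0}
    - {"grip": 1, "x": 0.0069, "y": 0.048, "z": 0, "spin": 0}
    - {"grip": 1, "x": 0.0069, "y": 0.048, "z": 0, "spin": 0}

```text
time_s: 16.18
ee_pos: [0.5972, -0.013, 0.0136]
orientation: [-0.0, 0.997, -0.071, -0.0]
force: [-0.1, 0.2, 0.6]
gripper_width: 0.0009
grip_force: 0.0
```

```bash
python3 look.py w6
```

```text
16.2333 [ 0.59696209 -0.01330147  0.0135481 ] board -0.005566779151310004 -0.0001972778967148588 [-0.09766895  0.46839942 -0.9184944 ]
```

View pics/w6.png

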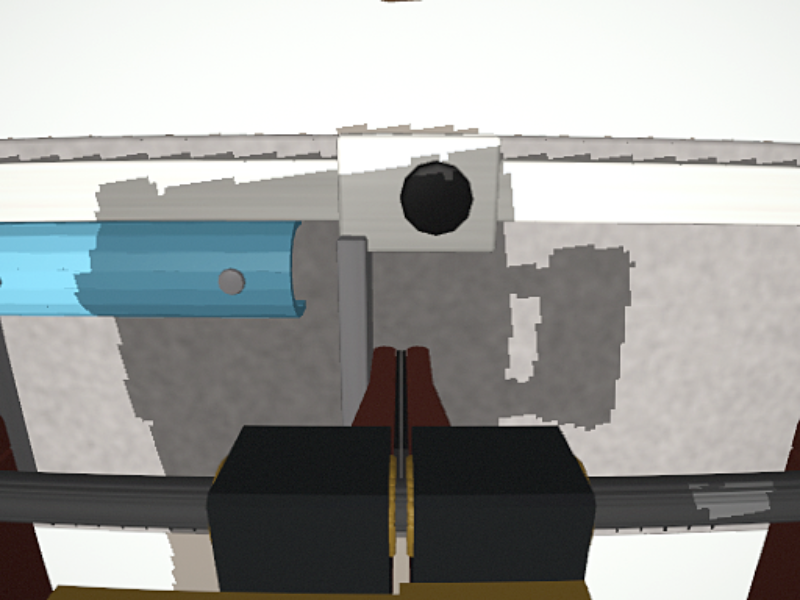

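Gutter is flush along the rail (row ~222); the jaw (338–372) is about 14 mm from its free end (~300). Closing in.

Call:
jog_arm:
  steps:
    - {"grip": 1, "x": 0.0003, "y": 0.002, "z": 0, "spin": 0}
    - {"grip": 1, "x": 0.0006, "y": 0.004, "z": 0, "spin": 0}
    - {"grip": 1, "x": 0.0009, "y": 0.006, "z": 0, "spin": 0}
    - {"grip": 1, "x": 0.0011, "y": 0.008, "z": 0, "spin": 0}
    - {"grip": 1, "x": 0.0014, "y": 0.01, "z": 0, "spin": 0}
    - {"grip": 1, "x": 0.0017, "y": 0.012, "z": 0, "spin": 0}
    - {"grip": 1, "x": 0.0017, "y": 0.012, "z": 0, "spin": 0}
    - {"grip": 1, "x": 0.0017, "y": 0.012, "z": 0, "spin": 0}
    - {"grip": 1, "x": 0.0017, "y": 0.012, "z": 0, "spin": 0}
    - {"grip": 1, "x": 0.0017, "y": 0.012, "z": 0, "spin": 0}

```text
time_s: 17.07
ee_pos: [0.5993, -0.0018, 0.0138]
orientation: [-0.0, 0.997, -0.071, 0.0]
force: [-0.1, -0.3, -0.3]
gripper_width: 0.0002
grip_force: 0.0
```

Call:
jog_arm:
  steps:
    - {"grip": 1, "x": 0.0001, "y": 0.001, "z": 0, "spin": 0}
    - {"grip": 1, "x": 0.0002, "y": 0.0015, "z": 0, "spin": 0}
    - {"grip": 1, "x": 0.0002, "y": 0.0015, "z": 0, "spin": 0}
    - {"grip": 1, "x": 0.0002, "y": 0.0015, "z": 0, "spin": 0}
    - {"grip": 1, "x": 0.0002, "y": 0.0015, "z": 0, "spin": 0}
    - {"grip": 1, "x": 0.0002, "y": 0.0015, "z": 0, "spin": 0}
    - {"grip": 1, "x": 0.0002, "y": 0.0015, "z": 0, "spin": 0}
    - {"grip": 1, "x": 0.0002, "y": 0.0015, "z": 0, "spin": 0}
    - {"grip": 1, "x": 0.0002, "y": 0.0015, "z": 0, "spin": 0}
    - {"grip": 1, "x": 0.0002, "y": 0.0015, "z": 0, "spin": 0}

```text
time_s: 17.9
ee_pos: [0.5993, -0.0003, 0.0137]
orientation: [-0.0, 0.997, -0.071, 0.0]
force: [-0.1, -0.5, 0.4]
gripper_width: 0.0002
grip_force: 0.6
```

Call:
jog_arm:
  steps:
    - {"grip": 1, "x": 0.0001, "y": 0.001, "z": 0, "spin": 0}
    - {"grip": 1, "x": 0.0002, "y": 0.0015, "z": 0, "spin": 0}
    - {"grip": 1, "x": 0.0002, "y": 0.0015, "z": 0, "spin": 0}
    - {"grip": 1, "x": 0.0002, "y": 0.0015, "z": 0, "spin": 0}
    - {"grip": 1, "x": 0.0002, "y": 0.0015, "z": 0, "spin": 0}
    - {"grip": 1, "x": 0.0002, "y": 0.0015, "z": 0, "spin": 0}
    - {"grip": 1, "x": 0.0002, "y": 0.0015, "z": 0, "spin": 0}
    - {"grip": 1, "x": 0.0002, "y": 0.0015, "z": 0, "spin": 0}
    - {"grip": 1, "x": 0.0002, "y": 0.0015, "z": 0, "spin": 0}
    - {"grip": 1, "x": 0.0002, "y": 0.0015, "z": 0, "spin": 0}

```text
time_s: 18.73
ee_pos: [0.5993, 0.0012, 0.0136]
orientation: [-0.0, 0.997, -0.071, -0.0]
force: [-0.3, -0.2, 0.1]
gripper_width: 0.0006
grip_force: 0.0
```

Now at board y ≈ 14.5 mm; contact expected near 15.7.

Call:
jog_arm:
  steps:
    - {"grip": 1, "x": 0.0001, "y": 0.001, "z": 0, "spin": 0}
    - {"grip": 1, "x": 0.0002, "y": 0.0015, "z": 0, "spin": 0}
    - {"grip": 1, "x": 0.0002, "y": 0.0015, "z": 0, "spin": 0}
    - {"grip": 1, "x": 0.0002, "y": 0.0015, "z": 0, "spin": 0}
    - {"grip": 1, "x": 0.0002, "y": 0.0015, "z": 0, "spin": 0}
    - {"grip": 1, "x": 0.0002, "y": 0.0015, "z": 0, "spin": 0}
    - {"grip": 1, "x": 0.0002, "y": 0.0015, "z": 0, "spin": 0}
    - {"grip": 1, "x": 0.0002, "y": 0.0015, "z": 0, "spin": 0}
    - {"grip": 1, "x": 0.0002, "y": 0.0015, "z": 0, "spin": 0}
    - {"grip": 1, "x": 0.0002, "y": 0.0015, "z": 0, "spin": 0}

```text
time_s: 19.57
ee_pos: [0.5994, 0.0022, 0.0136]
orientation: [0.0, 0.997, -0.071, -0.0]
force: [-1.9, -5.7, 0.1]
gripper_width: 0.0005
grip_force: 2.7
```

Call:
jog_arm:
  steps:
    - {"grip": 1, "x": 0.0001, "y": 0.001, "z": 0, "spin": 0}
    - {"grip": 1, "x": 0.0001, "y": 0.001, "z": 0, "spin": 0}
    - {"grip": 1, "x": 0.0001, "y": 0.001, "z": 0, "spin": 0}
    - {"grip": 1, "x": 0.0001, "y": 0.001, "z": 0, "spin": 0}
    - {"grip": 1, "x": 0.0001, "y": 0.001, "z": 0, "spin": 0}
    - {"grip": 1, "x": 0.0001, "y": 0.001, "z": 0, "spin": 0}
    - {"grip": 1, "x": 0.0001, "y": 0.001, "z": 0, "spin": 0}
    - {"grip": 1, "x": 0.0001, "y": 0.001, "z": 0, "spin": 0}
    - {"grip": 1, "x": 0.0001, "y": 0.001, "z": 0, "spin": 0}
    - {"grip": 1, "x": 0.0001, "y": 0.001, "z": 0, "spin": 0}

```text
time_s: 20.4
ee_pos: [0.5994, 0.0023, 0.0136]
orientation: [0.001, 0.997, -0.071, -0.0]
force: [-1.3, -10.6, 1.1]
gripper_width: 0.0003
grip_force: 5.2
```

Call:
jog_arm:
  steps:
    - {"grip": 1, "x": -0.001, "y": -0.008, "z": 0, "spin": 0}
    - {"grip": 1, "x": -0.003, "y": -0.02, "z": 0, "spin": 0}
    - {"grip": 1, "x": -0.003, "y": -0.02, "z": 0.03, "spin": 0}
    - {"grip": 1, "x": -0.003, "y": -0.02, "z": 0.06, "spin": 0}
    - {"grip": 1, "x": -0.003, "y": -0.02, "z": 0.09, "spin": 0}
    - {"grip": 1, "x": -0.02, "y": -0.01, "z": 0.12, "spin": 0}
    - {"grip": 1, "x": -0.04, "y": 0.0, "z": 0.15, "spin": 0}
    - {"grip": 1, "x": -0.05, "y": 0.02, "z": 0.17, "spin": 0}
    - {"grip": 1, "x": -0.05, "y": 0.04, "z": 0.17, "spin": 0}
    - {"grip": 1, "x": -0.05, "y": 0.04, "z": 0.17, "spin": 0}

```text
time_s: 21.23
ee_pos: [0.5501, 0.0456, 0.1857]
orientation: [-0.001, 0.998, -0.07, 0.002]
force: [-0.3, -0.1, -1.3]
gripper_width: 0.0008
grip_force: 0.0
```

```bash
python3 look.py w7; python3 - <<'E'
import cv2
a=cv2.imread('pics/w7.png');print(a.shape)
E
```

```text
21.2833 [0.54982635 0.04447359 0.18461706] board -0.06046045175939133 0.05026691362480573 [-1.56802588 -0.65673619  0.48778622]
(600, 800, 3)
```

View pics/w7.png

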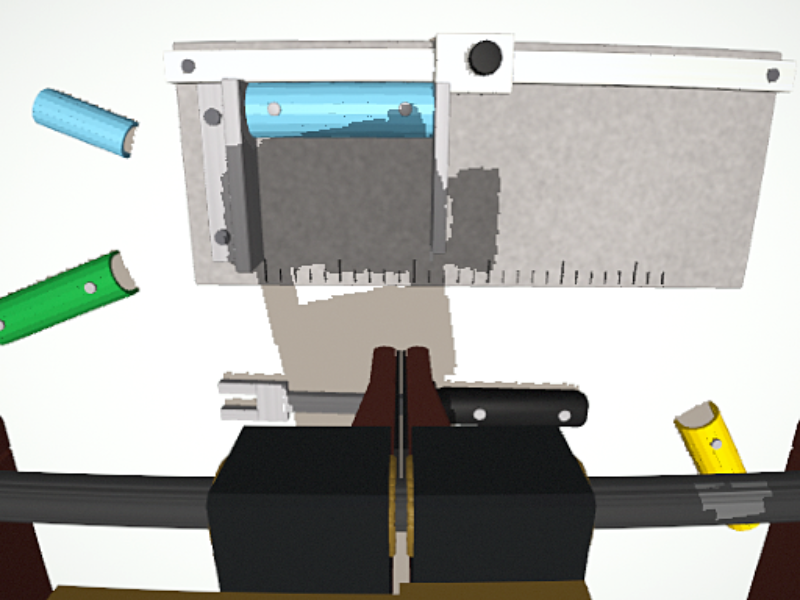

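The gutter (246–435, rows 82–138) lies flush along the rail, with its end at the stop and the jaw (~437) against its free end. The robot is clear.

```bash
python3 -c "
from rig import close_job;print(close_job())"
```

```text
the job is handed in; nothing more can be done
None
```

The job is handed in: in the last picture the long gutter lies flush along the rail with its end at the fixed stop and the cursor's jaw against its free end. The arm was clear of everything at about 21 s, but no verdict came back.

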